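# Load the swab tubes and hold the carriage pin out

### The arm

A 7-joint arm with a two-finger parallel gripper is mounted at the origin on the work surface. World frame = base frame: x ahead of the robot, y to its left, z up, the work surface at z = 0. Lengths are in mm, angles in rad, forces in N, time in s.
With the tool pointing down it reaches from about 425 to 825 mm from the base axis. Payload 3.6 kg.
Tool frame: the origin (TCP) lies midway between the tips of the shut fingers; the grasp point (between the pads) lies 19 mm behind it; x points along the fingers, z is the direction in which the jaws open and shut, and the axes are right-handed (so a half turn about x gives the same grasp; the last joint's range is limited). The gripper opens to 85 mm and grips with 20 to 120 N. Pads are 22 mm wide; open, the fingers measure 114 mm over their backs; the gripper's body (76 mm by 85 mm) begins 54 mm behind the grasp point. The pads swing forward as they close: fully open they stand 13 mm farther back than shut.
Start: joints at [-1.224, 0.615, -0.013, 1.423, 0.008, 1.103, -0.04], TCP at [236.711, 605.335, 231.297] pointing down, gripper open.
Joint ranges: [-3.12, 3.12], [-0.3, 2.06], [-1.34, 1.32], [0.26, 2.42], [-1.36, 4.5], [0.01, 1.98], [-2.84, 2.84]. Speed limits (rad/s): [2.79, 2.79, 3.14, 3.14, 3.14, 3.14, 3.14].

### API

Orientations are given as a unit quaternion [w, x, y, z].
In Python, from plant import sensors, read_camera, camera_params, job gives the robot as it stands.
- The arm moves only by the tool step_arm, never from a script. Its argument "plan" is a list of rows, each a list of 5 numbers: the shift along the tool's x, y, z as a fraction of full scale, then the turn about the tool's x as a fraction of full scale, then the opening, from 0 (shut) to 1 (fully open). In form: [[x, y, z, twist, hand], ...]. A call has 1 to 10 rows; each row is the pose to reach, as a shift and turn from the pose commanded when the call began, along the tool's axes at that moment; what a row does not reach only later rows make up. Full scale, the value 1, is 0.2 m for a shift and 30 degrees for a turn. A row lasts 1/8 s, in which the tool goes at most 62.5 mm and 10.7 degrees, less where a joint would pass 70% of its speed; a pose out of reach is approached as far as the arm can. A call with a number of a shift or a turn outside -1 to 1 is refused whole. A call with a gripper value outside its range is refused whole. The fingers move at their own pace and stop on an object; "squeeze" is the grip in N (left out, the last holds). Time passes only in rows, so rows that repeat a pose let the fingers close. It gives the time, the measured TCP pose, the force and the opening at its end, in the units of the state.
- sensors.get_obs(): the state, without advancing time (a new reading comes with each control period).
- read_camera(name): name is "side" or "top"; returns the picture (384x512x3 uint8, red, green, blue); there is no depth.
- camera_params(name): a dict with "vertical_fov" (degrees; the focal length in pixels is half the picture's height over the tangent of half this angle, whatever the lens; pixels are square), "cx", "cy" (the principal point, pixels), "eye" and "orientation" of the camera in the world. Camera axes: x right, y down, z forward; pixel columns grow to the right and rows downward; lengths in mm; the calibration is good to about 2 mm. A picture is of the moment at which its call begins. camera_params takes no time and is no camera call.
- job.finish_job(): hands the job in, once; it reports no verdict.
The state is a dict: "clock": time; "q": joint angles; "joint_vel": joint speeds; "effort": joint torques, N m; "position": TCP position; "tool_rot": TCP orientation; "force": force on the tool from outside, world axes, zero at the start; "moment": the same for the moment, N m; "finger_gap": finger opening in mm.
Only numpy, scipy, OpenCV 4.12 (cv2) and the standard library are available. Lean on these libraries where they do the work, as an engineer would, in place of code of your own. Each camera call takes 0.05 s, during which the arm holds its last target. There are 200 camera calls.

### The job

Lay the two loose red-capped swab tubes from the bench flat in the two empty slots of the carriage, one in each, centred lengthwise, with their caps pointing the same way as the tube already lying there (towards the yellow strip). Then unlock the carriage: grip the red T-bar of the sprung index pin, pull it straight up as far as it goes so the pin is clear of its hole, and finish while still holding it up, without letting go. Leave the tube already loaded, the bottle, the jar and the brush where they are.

Things in the scene. Friction and masses are not known exactly. Their poses are not given: they have to be found in the camera images.
- stage: fixed sample stage; origin at the underside of its base, on the table, below the centre of the middle slot; x runs along the slots towards the yellow strip (the cap end), z up. Grey carriage plate 190 x 180, top 28 mm above the table, with two white combs (12 thick, at x = -40 and +40) holding three slots 55 mm apart (y = +55 full, 0, -55)
- slot_mid (a point): the empty middle slot: point on the slot floor midway between the two combs, 46 mm above the table; x along the slot towards the cap end, y across it, z up. Slots are 23 wide, tooth tops 56 mm above the table; 68 mm clear between the combs for the fingers, down to the plate at 28 mm. A seated tube's centre is 8 mm above this point
- slot_end (a point): the empty slot nearest the blue bracket: point and axes as for slot_mid
- tube_done: clear square-section swab tube, 150 long x 16 x 16, 30 g, with a paper label round its middle and a 30 mm red cap of the same section at one end; grip it across its 16 mm sides near the middle. This one already lies in the third slot, cap towards the yellow strip: leave it. Origin at the centre of its underside, x towards its cap
- tube_a_mid (a point): first loose clear square-section swab tube, 150 long x 16 x 16, 30 g, with a paper label round its middle and a 30 mm red cap of the same section at one end; grip it across its 16 mm sides near the middle. Lies flat on the table at any yaw. This point is the centre of the tube, 8 mm above the table; x along the tube towards the cap, z up
- tube_a_cap (a point): middle of the capped end face of the first loose tube, 75 mm from its centre
- tube_a: the first loose tube; origin at the centre of its underside, x towards the cap
- tube_b_mid (a point): second loose tube, same as the first: its centre; x along the tube towards the cap, z up
- tube_b_cap (a point): middle of the capped end face of the second loose tube, 75 mm from its centre
- tube_b: the second loose tube; origin at the centre of its underside, x towards the cap
- plunger_bar (a point): centre of the red T-bar on top of the index pin, 117 mm above the table when the pin is home; moves with the pin. The bar is 50 long along its x (the stage's x), 14 wide along y, 16 high; under it a 10 mm steel stem goes down through a collar whose top is 83 mm above the table (26 mm free under the bar)
- plunger (a joint): lift of the sprung index pin in m: 0 home (its tip 9 mm down in the carriage's hole), 0.018 against the upper stop; the spring pulls it down with about 7 N at 0 and 12 N at 0.018, so it drops back when released
- pin_hole (a point): mouth of the pin's hole in the carriage's aluminium tongue, 28 mm above the table, straight below the T-bar. The blue bracket over it spans stage x = -30 to +30, y = -110 to -210 and is 75 mm high
- solvent: amber bottle, 64 across and 150 high, beyond the stage; origin at the centre of its underside; a bystander
- swab_jar: glass jar with metal lid, 70 across and 90 high, beyond the loose tubes; origin at the centre of its underside; a bystander. To its left stands a fixed clear bin, 120 high, over world x = 0.56 to 0.82 m, y = 0.42 to 0.76 m: pass above it
- dust_brush: brush lying on the table at the right; origin under it; a bystander
Mind the look-alikes: they are no part of the job. What is shaped like the tube_a but pink is not meant. What is shaped like the tube_b but green is not meant.

How it is judged:
By the outcome, as a careful person would: the job done as asked, in the order asked, and still so for the second after the job is handed in, while the arm keeps its last pose, push and grip.
It also fails if it takes over 64 s, if anything falls off the work surface, if the arm or the gripper's body presses on something with over 40 N, if the wrist force passes 120 N, or if a joint passes its speed limit or range.

## Working session

There is one attempt and no reset: what is moved stays moved. The work goes in short steps, Python scripts to look and compute and a tool call to move; the robot and the scene stay as the last step left them, time stands still between calls to the robot, and variables do not carry over. Pictures are saved under pics/ and viewed, about 8 in all and at most 12, crops included, and the job is handed in when it is done.

Besides the shell and the picture viewer there is one more tool, called after "Request:" as name(argument=value, ...) on one line, values as JSON. step_arm: Moves the arm, as the interface text tells. Shift numbers are shares of 0.2 m and turn numbers shares of 30 degrees, none past 1 either way. Its arguments: {"type":"object","properties":{"plan":{"type":"array"},"squeeze":{"type":"number"}},"required":["plan"]}

```bash
mkdir -p pics; ls
python3 - <<'E'
from plant import sensors, read_camera, camera_params
import cv2
for n in("top","side"):
    print(n,camera_params(n)); cv2.imwrite(f"pics/{n}0.png",read_camera(n)[:,:,::-1])
print(sensors.get_obs())
E
```

```text
pics
top {'vertical_fov': 51.32757245241843, 'cx': 261.09928261168625, 'cy': 186.75323030001152, 'eye': array([ 404.43693876,   26.63766073, 1250.47840049]), 'orientation': array([ 0.03305356, -0.69820426,  0.71449087, -0.03034926])}
side {'vertical_fov': 42.637863333748896, 'cx': 258.92611411300487, 'cy': 189.4564996850042, 'eye': array([  370.03169594, -1190.42529087,  1309.41387785]), 'orientation': array([-0.384866  ,  0.92125686, -0.0540168 ,  0.01568886])}
{'clock': 0.1, 'q': array([-1.22449102,  0.61578155, -0.01264238,  1.42477983,  0.00812554,
        1.10337889, -0.04043337]), 'joint_vel': array([-0.00219204, -0.0038461 ,  0.00138973, -0.00397963, -0.00083202,
       -0.00109954,  0.00066182]), 'effort': array([ 1.05503070e-03, -4.70386398e+01,  2.60099061e-01, -1.71571881e+01,
        1.00529753e-02,  5.90365686e-03, -1.30845574e-06]), 'position': array([236.47767431, 604.70774028, 230.26684327]), 'tool_rot': array([ 0.5833244 , -0.39916331,  0.58465123,  0.39822637]), 'force': array([-0.51686028,  0.17153337,  0.92027491]), 'moment': array([-0.04418035,  0.00345043,  0.03458201]), 'finger_gap': 85.13927099553284}
```

View pics/top0.png

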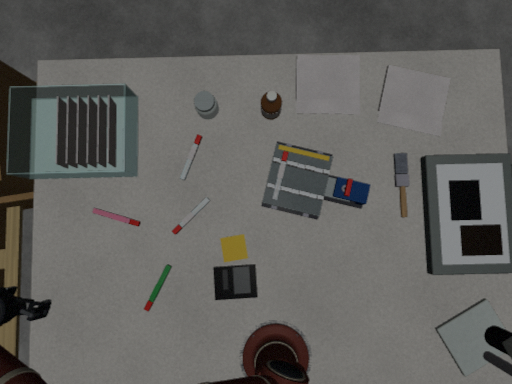

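View pics/side0.png

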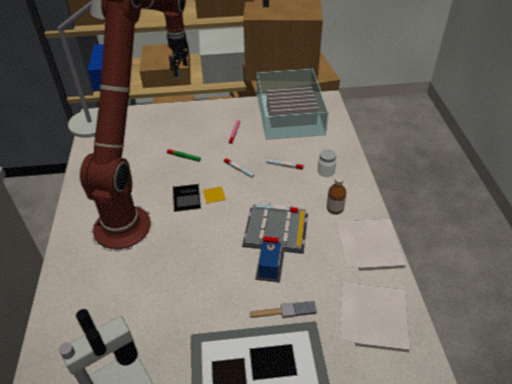

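The top view shows these candidates:
- Clear tubes at (191,157), cap (198,139), and (191,216), cap (177,230). These two match the description.
- Pink look-alike at (116,216) and green look-alike at (158,288).
- The tube already loaded, cap at (284,156).

The T-bar is at (348,187) and the yellow strip at (304,153). Next I'll measure these and check a close crop.

```bash
cat > h.py <<'E'
import numpy as np, cv2
from scipy.spatial.transform import Rotation as R
from plant import sensors, read_camera, camera_params
def cam(n):
    p=camera_params(n); f=192/np.tan(np.radians(p['vertical_fov'])/2)
    return p['eye'],R.from_quat(p['orientation'],scalar_first=True).as_matrix(),f,p['cx'],p['cy']
def ray(n,uv,z):
    e,M,f,cx,cy=cam(n); uv=np.atleast_2d(uv).astype(float)
    d=np.c_[(uv[:,0]-cx)/f,(uv[:,1]-cy)/f,np.ones(len(uv))]@M.T
    return e+d*((z-e[2])/d[:,2])[:,None]
def proj(n,P):
    e,M,f,cx,cy=cam(n); c=(np.atleast_2d(P)-e)@M
    return c[:,:2]/c[:,2:]*f+[cx,cy]
def blobs(m,amin=12):
    k,l,s,c=cv2.connectedComponentsWithStats(m.astype(np.uint8))
    return [(s[i,4],c[i],l==i) for i in range(1,k) if s[i,4]>=amin]
def masks(im):
    h=cv2.cvtColor(im,cv2.COLOR_RGB2HSV).astype(int); H,S,V=h[...,0],h[...,1],h[...,2]
    return dict(red=((H<6)|(H>174))&(S>170)&(V>110), yellow=(H>18)&(H<32)&(S>150)&(V>100), blue=(H>100)&(H<130)&(S>130)&(V>40))
E
python3 - <<'E'
from h import *
for n in("top","side"):
    im=cv2.imread(f"pics/{n}0.png")[:,:,::-1].copy()
    for k,m in masks(im).items():
        for a,c,l in blobs(m):
            if n=="top" and c[1]>320: continue
            r=cv2.minAreaRect(np.argwhere(l)[:,::-1].astype(np.float32))
            print(n,k,a,c.round(1),[np.round(x,1) for x in r[1:]],{z:ray(n,c,z)[0,:2].round(0).tolist() for z in(16,62,125)})
t=cv2.imread("pics/top0.png")
a=cv2.resize(t[125:245,165:235],None,fx=5,fy=5,interpolation=2); b=cv2.resize(t[135:225,255:375],None,fx=3.6,fy=3.6,interpolation=2)
o=np.zeros((600,790,3),np.uint8); o[:,:350]=a; o[:324,355:355+432]=b; cv2.imwrite("pics/c1.png",o)
E
```

```text
top red 30 [197.3 138.9] [array([3.5, 7.9]), np.float64(18.4)] {16: [671.0, 227.0], 62: [661.0, 219.0], 125: [647.0, 209.0]}
top red 34 [284.5 155.5] [array([3.6, 8.5]), np.float64(14.0)] {16: [612.0, -45.0], 62: [604.0, -43.0], 125: [593.0, -39.0]}
top red 54 [348.3 186.7] [array([ 3.3, 15.7]), np.float64(12.5)] {16: [509.0, -240.0], 62: [505.0, -230.0], 125: [500.0, -216.0]}
top red 31 [133.7 222.3] [array([7.3, 3.8]), np.float64(18.4)] {16: [415.0, 425.0], 62: [414.0, 410.0], 125: [414.0, 390.0]}
top red 31 [176.4 228.7] [array([3.5, 7.8]), np.float64(45.0)] {16: [392.0, 293.0], 62: [393.0, 284.0], 125: [393.0, 270.0]}
top red 30 [147.4 305.8] [array([3.1, 8. ]), np.float64(26.6)] {16: [162.0, 382.0], 62: [171.0, 369.0], 125: [184.0, 351.0]}
top yellow 198 [304.  152.5] [array([50.7,  4.1]), np.float64(13.2)] {16: [620.0, -106.0], 62: [612.0, -101.0], 125: [601.0, -95.0]}
top yellow 537 [233.6 247.8] [array([23.3, 22.9]), np.float64(80.5)] {16: [330.0, 119.0], 62: [333.0, 115.0], 125: [336.0, 110.0]}
top blue 517 [351.9 190.8] [array([33.5, 19.4]), np.float64(14.0)] {16: [496.0, -
[... 257 characters left out ...]
, 62: [605.0, -46.0], 125: [593.0, -104.0]}
side red 48 [270.5 238.4] [array([15. ,  3.2]), np.float64(6.3)] {16: [512.0, -129.0], 62: [507.0, -167.0], 125: [500.0, -218.0]}
side yellow 254 [213.7 194.4] [array([13.3, 19.4]), np.float64(78.7)] {16: [330.0, 105.0], 62: [332.0, 59.0], 125: [334.0, -4.0]}
side yellow 126 [300.1 228.2] [array([ 3.7, 34.5]), np.float64(6.8)] {16: [620.0, -96.0], 62: [611.0, -135.0], 125: [599.0, -189.0]}
side blue 531 [95.7 65.6] [array([14.4, 46.6]), np.float64(6.3)] {16: [-220.0, 1098.0], 62: [-199.0, 1017.0], 125: [-170.0, 905.0]}
side blue 565 [268.6 261.5] [array([18.9, 35.7]), np.float64(6.1)] {16: [494.0, -225.0], 62: [489.0, -259.0], 125: [483.0, -306.0]}
```

View pics/c1.png

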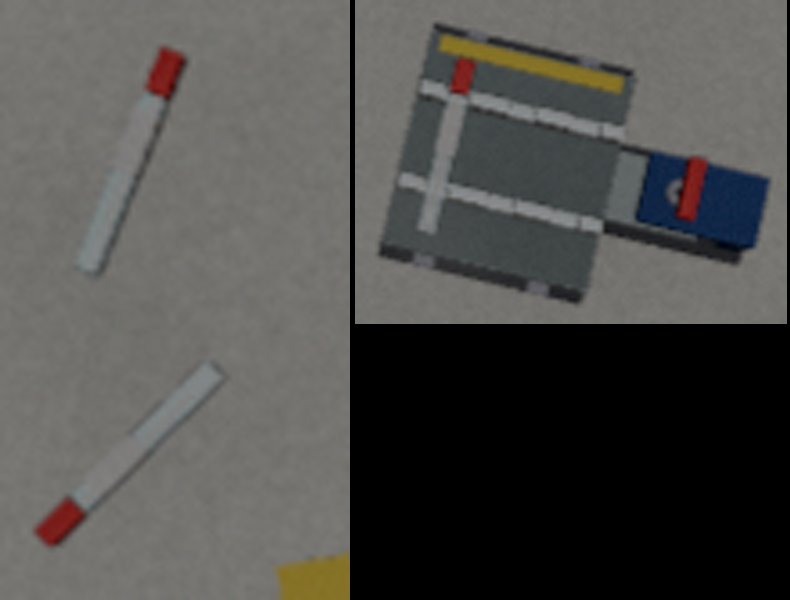

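The crop shows two clear tubes: A with its cap up-right at (199,136), and B with its cap down-left at (174,231). Both have white labels and neither is pink or green. It also shows the stage with its combs, and the loaded tube's cap towards the yellow strip.

Next I'll get sub-pixel measurements of the tube ends and the stage frame.

```bash
cat > m.py <<'E'
from h import *
import sys
def tubes(n,im,boxes):
    lab=cv2.cvtColor(im,cv2.COLOR_RGB2LAB).astype(float)
    for k,(x0,y0,x1,y1) in boxes.items():
        c=cv2.resize(lab[y0:y1,x0:x1],None,fx=6,fy=6,interpolation=cv2.INTER_CUBIC)
        d=np.linalg.norm(c-np.median(c.reshape(-1,3),0),axis=2)
        m=max(blobs(d>9,50),key=lambda b:b[0])[2]
        (cx,cy),wh,an=cv2.minAreaRect(np.argwhere(m)[:,::-1].astype(np.float32))
        bp=cv2.boxPoints(((cx,cy),wh,an))
        uv=np.array(bp)/6+[x0-.42,y0-.42]
        P=ray(n,uv,10)[:,:2]
        if np.linalg.norm(P[0]-P[1])>np.linalg.norm(P[1]-P[2]): P=np.roll(P,1,0)
        e1,e2=(P[0]+P[1])/2,(P[2]+P[3])/2
        print(n,k,"ends",e1.round(1),e2.round(1),"mid",P.mean(0).round(1),"len",np.linalg.norm(e1-e2).round(1),"wid",np.linalg.norm(P[0]-P[1]).round(1),"ang",np.degrees(np.arctan2(*(e2-e1)[::-1])).round(2))
if __name__=="__main__":
    t=cv2.imread("pics/top0.png")[:,:,::-1].copy(); s=cv2.imread("pics/side0.png")[:,:,::-1].copy()
    tubes("top",t,dict(A=(172,128,210,186),B=(166,190,216,240)))
    tubes("side",s,dict(A=(258,152,310,175),B=(218,152,262,184)))
    # stage
    for n,im,b in(("top",t,(258,138,340,225)),("side",s,(240,198,312,254))):
        h=cv2.cvtColor(im,cv2.COLOR_RGB2HSV).astype(int)
        y=max((q for q in blobs(masks(im)["yellow"]) if b[0]<q[1][0]<b[2]),key=lambda q:q[0])
        P=ray(n,np.argwhere(y[2])[:,::-1],29)[:,:2]; u,sg,v=np.linalg.svd(P-P.mean(0)); r=cv2.minAreaRect(P.astype(np.float32))
        print(n,"strip",P.mean(0).round(1),np.degrees(np.arctan2(v[0,1],v[0,0])).round(2),r)
        w=(h[...,2]>150)&(h[...,1]<40); w[:b[1]]=0; w[b[3]:]=0; w[:,:b[0]]=0; w[:,b[2]:]=0
        for a,c,l in blobs(w,8):
            P=ray(n,np.argwhere(l)[:,::-1],56)[:,:2]; r=cv2.minAreaRect(P.astype(np.float32)); print(n,"white",a,c.round(1),np.round(r[0],1),np.round(r[1],1),round(r[2],1))
E
python3 m.py
```

```text
top A ends [541.6 275.2] [687.6 220.1] mid [614.6 247.7] len 156.0 wid 23.9 ang -20.69
top B ends [378.5 306.4] [485.8 194. ] mid [432.1 250.2] len 155.4 wid 22.5 ang -46.33
side A ends [540.5 273.3] [689.9 218.4] mid [615.2 245.8] len 159.1 wid 41.4 ang -20.18
side B ends [376.2 309.6] [487.9 186.4] mid [432.1 248. ] len 166.4 wid 39.1 ang -47.79
top strip [ 617.7 -104.8] -104.69 ((618.2317504882812, -103.44365692138672), (156.36444091796875, 12.896651268005371), 75.2091293334961)
side strip [ 617.4 -106.6] -104.87 ((618.1693725585938, -104.12875366210938), (155.9212646484375, 12.469735145568848), 75.16986083984375)
side white 1263 [274.6 215.8] [ 533.9 -102.1] [246.4 252.5] 82.9
side white 14 [265.1 212.6] [503.9 -44.7] [23.5  6.9] 83.0
side white 15 [288.2 214.8] [581.3 -63.8] [23.5  6.9] 81.1
side white 27 [263.3 222.5] [492.9 -89.6] [41.8  9. ] 71.2
side white 29 [286.6 225.3] [ 568.4 -112.2] [40.9  9.9] 72.7
side white 23 [261.2 233.6] [ 480.3 -137.5] [31.   9.6] 69.1
side white 23 [285.2 236.3] [ 556.8 -159.4] [31.4  9.1] 72.6
side white 9 [289. 253.] [ 558.9 -229. ] [ 0.  25.6] 83.0
```

Run:
```python
from h import *
from m import tubes
t=cv2.imread("pics/top0.png")[:,:,::-1].copy(); s=cv2.imread("pics/side0.png")[:,:,::-1].copy()
yaw=np.radians(-14.75); X=np.array([np.cos(yaw),np.sin(yaw)]); Y=np.array([-X[1],X[0]]); C=np.array([532.3,-82])
def loc(P): return np.c_[(P-C)@X,(P-C)@Y]
def box(P): return P.min(0).round(1),P.max(0).round(1),P.mean(0).round(1)
for n,im in(("top",t),("side",s)):
    m=masks(im)
    for k,z,sel in(("red",125,C+Y*-137),("red",62,C+60*X+55*Y),("yellow",29,C+88*X),("blue",75,C-160*Y)):
        for a,c,l in blobs(m[k]):
            P=ray(n,np.argwhere(l)[:,::-1],z)[:,:2]
            if np.linalg.norm(P.mean(0)-sel)<40:
                L=loc(P); r=cv2.minAreaRect(P.astype(np.float32)); print(n,k,z,*box(L),np.round(r[0],1),np.round(r[1],1),round(r[2],1))
# rectified views of stage at z=56 and z=28: 4 px/mm? 3px/mm
for z in(56,28):
    g=np.stack(np.meshgrid(np.arange(-110,111,.5),np.arange(110,-221,-.5)),-1).reshape(-1,2)
    W=np.c_[C+g[:,:1]*X+g[:,1:]*Y,np.full(len(g),z)]
    o=[cv2.remap(im,*[q.reshape(662,442).astype(np.float32) for q in proj(n,W).T],cv2.INTER_CUBIC) for n,im in(("top",t),("side",s))]
    o=[x[:520] for x in o]
    if z==56:
        G=o[0].mean(2); 
        # comb profile along x, over mid band y in[-50,50]
        for y0,y1 in((22,33),(-33,-22)):
            pr=G[int((110-y1)*2):int((110-y0)*2)].mean(0); 
            for xc in(-40,40):
                xs=np.arange(-110,111,.5)[:442]; w=(abs(xs-xc)<16); p=np.clip(pr[w]-np.percentile(pr[w],40),0,None); print("comb",y0,xc,(p@xs[w]/p.sum()).round(1))
    for x in o:
        for gx in(-40,0,40): cv2.line(x,(220+2*gx,0),(220+2*gx,6),(255,0,0),1)
        for gy in(55,0,-55,-137): cv2.line(x,(0,220-2*gy),(8,220-2*gy),(255,0,0),1)
        cv2.rectangle(x,(220-190,220-180),(220+190,220+180),(0,255,0),1) if z==28 else None
    cv2.imwrite(f"pics/r{z}.png",cv2.resize(np.hstack(o),(800,471))[:,:,::-1])
```

```text
top red 125 [ -19.2 -142.8] [  25.6 -133.6] [   3.1 -138.2] [ 500.2 -216.5] [ 9.1 44.9] 75.1
top red 62 [46.4 50.9] [72.3 62. ] [59.3 56.4] [604.1 -42.5] [10.9 25.8] 74.5
top yellow 29 [ 82.1 -77. ] [95.  79.3] [88.4 -0.3] [ 618.2 -103.4] [156.4  12.9] 75.2
top blue 75 [ -27.4 -206.1] [  30.4 -108.4] [   0.5 -160.6] [ 493.8 -234.5] [97.8 57.6] 74.5
side red 125 [ -19.5 -146.3] [  27.2 -133.3] [   3.6 -140. ] [ 500.4 -218.2] [12.8 46.7] 74.8
side red 62 [50.3 47.8] [71.8 58.6] [61.4 53.3] [604.8 -46.3] [ 9.5 20.7] 82.9
side yellow 29 [ 82.4 -77.5] [94.9 78.4] [88.6 -2.1] [ 618.2 -104.1] [155.9  12.5] 75.2
side blue 75 [ -26.2 -251.6] [  35.3 -113.9] [   4.8 -191.2] [ 490.  -260.5] [137.3  58.8] 77.1
comb 22 -40 -36.6
comb 22 40 43.6
comb -33 -40 -36.6
comb -33 40 43.4
```

View pics/r56.png

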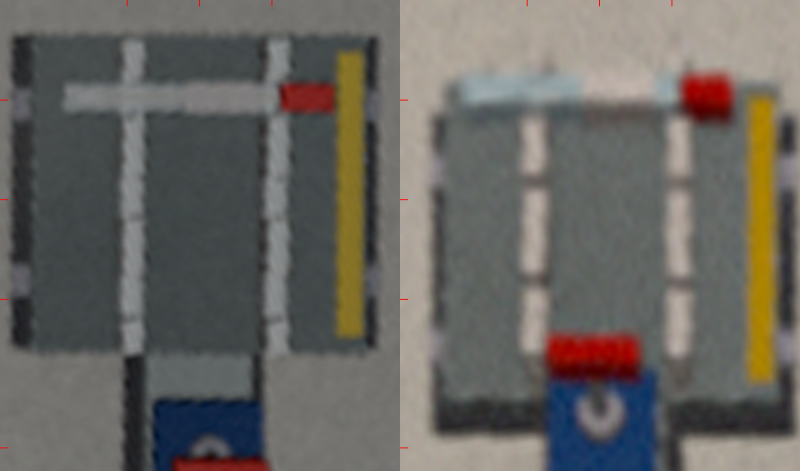

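View pics/r28.png

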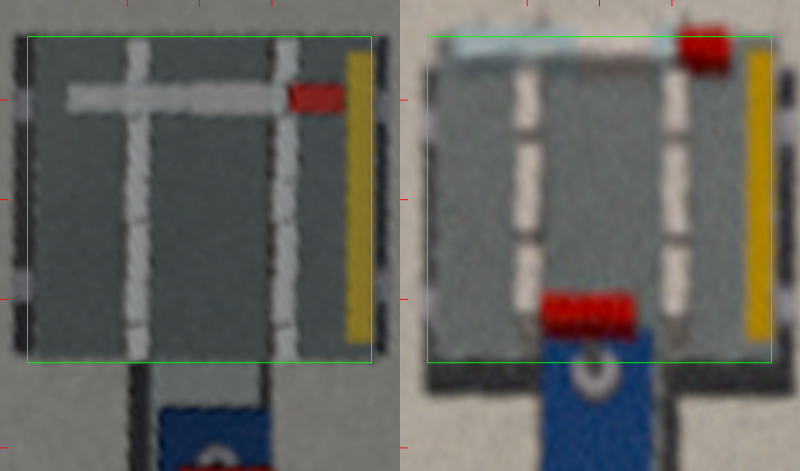

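Fitting the plate edges, combs and T-bar gives the stage origin at about (535.4, -83.1) with yaw -14.75°. The T-bar is at stage y of about -138. I'll put the targets in a helper that prints the move needed.

```bash
cat > go.py <<'E'
from h import *
import sys
SY=-14.75; y=np.radians(SY); X=np.array([np.cos(y),np.sin(y)]); Y=np.array([-X[1],X[0]]); C=np.array([535.4,-83.1])
T=dict(A=(615,246.8,-20.5),B=(432.1,249.2,133.3),M=(*C,SY),E=(*(C-55*Y),SY),P=(*(C-138.5*Y),SY))
def rel(tx,ty,tz,axis,flip=0):
    o=sensors.get_obs(); M=R.from_quat(o['tool_rot'],scalar_first=True).as_matrix()
    head=np.degrees(np.arctan2(M[1,2],M[0,2]))
    d=((axis+90+180*flip)-head+180)%360-180
    print("clock",o['clock'].round(2) if hasattr(o['clock'],'round') else o['clock'],"pos",o['position'].round(1),"zhead",round(head,1),"tilt",np.round(M[:,0],3),"F",o['force'].round(1),"gap",round(o['finger_gap'],1),"q7",round(o['q'][6],2))
    print("shift shares",((np.array([tx,ty,tz])-o['position'])@M/200).round(3),"twist shares",round(-d/30,3),"flip",flip)
if __name__=="__main__":
    k=sys.argv[1]; z=float(sys.argv[2]); dx=float(sys.argv[4]) if len(sys.argv)>4 else 0; dy=float(sys.argv[5]) if len(sys.argv)>5 else 0
    a=T[k]; rel(a[0]+dx,a[1]+dy,z,a[2],int(sys.argv[3]) if len(sys.argv)>3 else 0)
E
python3 go.py A 120 0; python3 go.py A 120 1;python3 go.py B 120 0; python3 -c "
from h import *
print(ray('top',(205,98),90),ray('top',(272,97),150))"
```

```text
clock 0.1 pos [236.5 604.7 230.3] zhead 68.6 tilt [-0.001 -0.002 -1.   ] F [-0.5  0.2  0.9] gap 85.1 q7 -0.04
shift shares [ 0.554 -2.414 -0.976] twist shares -0.029 flip 0
clock 0.1 pos [236.5 604.7 230.3] zhead 68.6 tilt [-0.001 -0.002 -1.   ] F [-0.5  0.2  0.9] gap 85.1 q7 -0.04
shift shares [ 0.554 -2.414 -0.976] twist shares 5.971 flip 1
clock 0.1 pos [236.5 604.7 230.3] zhead 68.6 tilt [-0.001 -0.002 -1.   ] F [-0.5  0.2  0.9] gap 85.1 q7 -0.04
shift shares [ 0.554 -1.558 -1.298] twist shares -5.155 flip 0
[[777.98644748 190.81221583  90.        ]] [[756.95112287  -6.83998044 150.        ]]
```

Request:
step_arm(plan=[[0,-0.28,-0.11,0,0.6],[0,-0.56,-0.22,0,0.6],[0,-0.84,-0.33,0,0.6],[0,-1,-0.4,0,0.6],[0,-1,-0.4,0,0.6]])

```text
clock: 0.72
position: [397.4, 454.1, 230.9]
tool_rot: [0.585, -0.397, 0.586, 0.395]
force: [-0.2, -0.3, -0.2]
finger_gap: 51.1
```

Request:
step_arm(plan=[[0,-0.28,-0.11,0,0.6],[0,-0.56,-0.22,0,0.6],[0,-0.84,-0.33,0,0.6],[0,-1,-0.4,0,0.6],[0,-1,-0.4,0,0.6],[0,-1,-0.4,0,0.6]])

```text
clock: 1.48
position: [549.0, 313.4, 230.9]
tool_rot: [0.583, -0.399, 0.584, 0.401]
force: [-0.5, -0.4, -0.6]
finger_gap: 51.1
```

```bash
python3 go.py A 100 0
```

```text
clock 1.475 pos [549.  313.4 230.9] zhead 68.8 tilt [-0.002  0.002 -1.   ] F [-0.5 -0.4 -0.6] gap 51.1 q7 0.65
shift shares [ 0.653 -0.43  -0.192] twist shares -0.022 flip 0
```

Request:
step_arm(plan=[[0.2,-0.22,-0.1,-0.02,0.6],[0.42,-0.43,-0.19,-0.02,0.6],[0.65,-0.43,-0.19,-0.02,0.6],[0.65,-0.43,-0.19,-0.02,0.6],[0.65,-0.43,-0.19,-0.02,0.6],[0.65,-0.43,-0.19,-0.02,0.6]])

```text
clock: 2.22
position: [618.1, 246.4, 104.2]
tool_rot: [0.583, -0.403, 0.58, 0.402]
force: [0.0, -0.0, 0.5]
finger_gap: 51.4
```

```bash
python3 go.py A 3 0
python3 - <<'E'
from h import *
a=read_camera("top"); b=read_camera("side")
o=np.hstack([cv2.resize(a[110:200,150:250],(400,360)),cv2.resize(b[110:200,240:340],(400,360))])
cv2.imwrite("pics/a1.png",o[:,:,::-1])
E
```

```text
clock 2.225 pos [618.1 246.4 104.2] zhead 69.4 tilt [ 0.004  0.003 -1.   ] F [ 0.  -0.   0.5] gap 51.4 q7 0.8
shift shares [ 0.506  0.017 -0.006] twist shares -0.004 flip 0
```

View pics/a1.png

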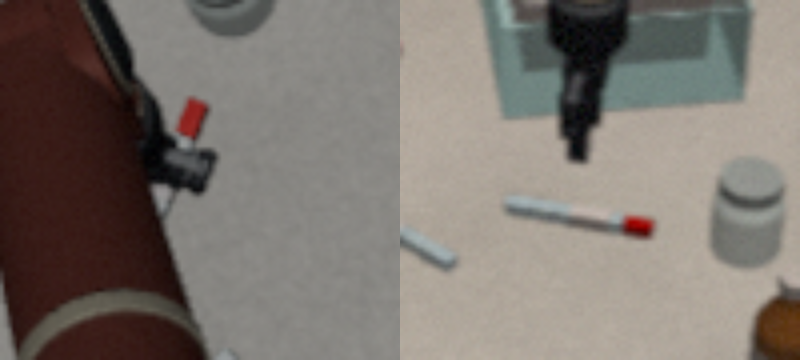

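The gripper is above tube A's middle: the fingers straddle it in the top view, and tube A is at about (580,215) in the side crop. I'll descend now.

Request:
step_arm(plan=[[0.15,0.01,0,0,0.6],[0.3,0.01,0,0,0.6],[0.4,0.01,0,0,0.6],[0.45,0.01,0,0,0.6],[0.45,0.01,0,0,0.6],[0.45,0.01,0,0,0.6]])

```text
clock: 3.08
position: [616.3, 245.0, 12.4]
tool_rot: [0.583, -0.402, 0.581, 0.402]
force: [-0.3, -0.2, 1.0]
finger_gap: 50.8
```

```bash
python3 go.py A 3 0
```

```text
clock 3.075 pos [616.3 245.   12.4] zhead 69.2 tilt [ 0.002  0.001 -1.   ] F [-0.3 -0.2  1. ] gap 50.8 q7 0.8
shift shares [0.047 0.009 0.006] twist shares -0.009 flip 0
```

Request:
step_arm(plan=[[0.045,0.01,0.005,0,0.6],[0.045,0.01,0.005,0,0.6],[0.045,0.01,0.005,0,0],[0.045,0.01,0.005,0,0],[0.045,0.01,0.005,0,0],[0.045,0.01,0.005,0,0],[0.045,0.01,0.005,0,0]], squeeze=40)

```text
clock: 3.95
position: [614.2, 246.3, 2.7]
tool_rot: [0.582, -0.402, 0.582, 0.402]
force: [0.2, -0.3, 2.1]
finger_gap: 14.8
```

Request:
step_arm(plan=[[-0.1,0,0,0,0],[-0.3,0,0,0,0],[-0.5,0,0,0,0],[-0.7,0,0,0,0],[-0.7,0,0,0,0]])

```text
clock: 4.58
position: [616.4, 247.3, 147.8]
tool_rot: [0.585, -0.402, 0.579, 0.401]
force: [0.0, -1.1, -1.3]
finger_gap: 14.6
```

```bash
python3 go.py M 143 0
python3 - <<'E'
from h import *
a=read_camera("top"); b=read_camera("side")
o=np.hstack([cv2.resize(a[110:200,150:250],(400,360)),cv2.resize(b[90:180,240:340],(400,360))])
cv2.imwrite("pics/a2.png",o[:,:,::-1])
E
```

```text
clock 4.575 pos [616.4 247.3 147.8] zhead 69.2 tilt [ 0.009  0.004 -1.   ] F [ 0.  -1.1 -1.3] gap 14.6 q7 0.8
shift shares [ 0.014 -0.207 -1.688] twist shares -0.2 flip 0
```

View pics/a2.png

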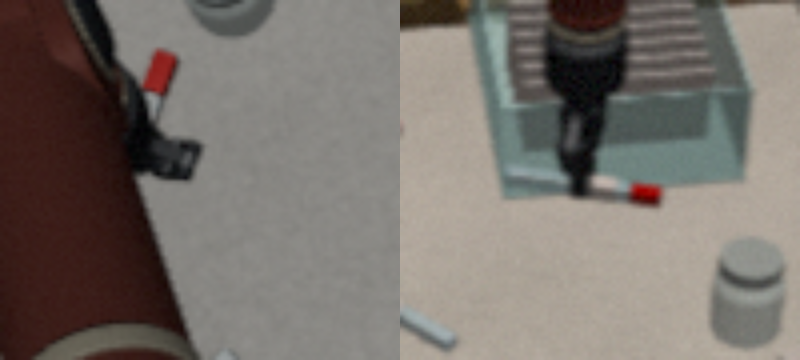

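Tube A is held level, gripped within a few mm of its middle: in the side crop the finger is at 580 and the tube spans 507 to 662. I'll carry it to the middle slot.

Request:
step_arm(plan=[[0,-0.02,-0.25,-0.05,0],[0,-0.05,-0.5,-0.1,0],[0,-0.1,-0.75,-0.2,0],[0,-0.12,-0.9,-0.2,0],[0,-0.12,-0.9,-0.2,0]])

```text
clock: 5.3
position: [571.0, 65.2, 141.1]
tool_rot: [0.56, -0.43, 0.563, 0.43]
force: [-0.2, 1.3, -0.8]
finger_gap: 14.8
```

```bash
python3 go.py M 143 0
```

```text
clock 5.3 pos [571.   65.2 141.1] zhead 74.9 tilt [-0.004 -0.003 -1.   ] F [-0.2  1.3 -0.8] gap 14.8 q7 1.12
shift shares [-0.007 -0.021 -0.762] twist shares -0.012 flip 0
```

Request:
step_arm(plan=[[0,0,-0.25,0,0],[0,-0.02,-0.5,-0.01,0],[0,-0.02,-0.76,-0.01,0],[0,-0.02,-0.76,-0.01,0],[0,-0.02,-0.76,-0.01,0],[0,-0.02,-0.76,-0.01,0],[0,-0.02,-0.76,-0.01,0]])

```text
clock: 6.18
position: [538.0, -76.7, 142.2]
tool_rot: [0.558, -0.434, 0.558, 0.434]
force: [-0.2, -0.7, -1.0]
finger_gap: 15.0
```

```bash
python3 go.py M 75 0
python3 - <<'E'
from h import *
b=read_camera("side")
a=read_camera("top")
cv2.imwrite("pics/a3.png",np.hstack([cv2.resize(b[150:250,230:330],(400,400)),cv2.resize(a[130:230,250:350],(400,400))])[:,:,::-1])
E
```

```text
clock 6.175 pos [538.  -76.7 142.2] zhead 75.7 tilt [-0.     0.001 -1.   ] F [-0.2 -0.7 -1. ] gap 15.0 q7 1.38
shift shares [ 0.336  0.005 -0.034] twist shares 0.016 flip 0
```

View pics/a3.png

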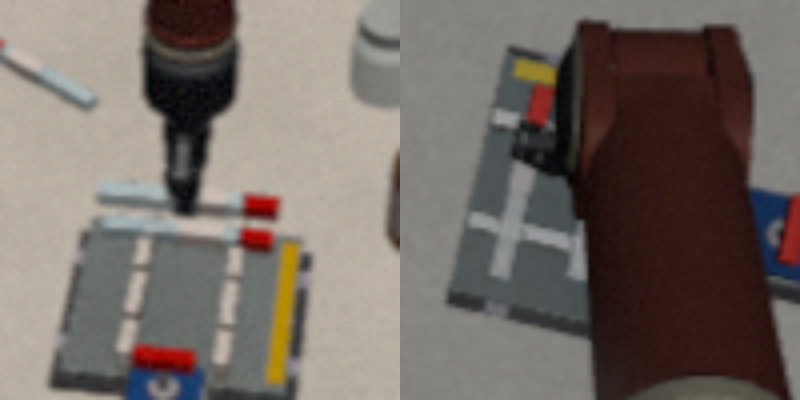

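```bash
cat > cap.py <<'E'
from go import *
def caps(zs,im=None,n="side"):
    im=read_camera(n) if im is None else im
    for a,c,l in blobs(masks(im)["red"],10):
        for z in zs:
            w=ray(n,c,z)[0,:2]-C; L=np.array([w@X,w@Y])
            if abs(L[0]-50)<40 and abs(L[1])<110: print(n,a,c.round(1),z,"local",L.round(1))
if __name__=="__main__": caps([float(x) for x in sys.argv[2:]],n=sys.argv[1])
E
python3 cap.py side 148 60; python3 go.py M 75 0
```

```text
side 20 [295.2 200.8] 148.0 local [62.4  9.9]
side 20 [295.2 200.8] 60.0 local [57.9 95. ]
side 20 [293.8 208.9] 148.0 local [ 61.7 -26.8]
side 20 [293.8 208.9] 60.0 local [57.1 55.5]
clock 6.325 pos [537.8 -77.8 142.3] zhead 75.6 tilt [-0.  0. -1.] F [ 1.1 -0.5 -0.1] gap 15.1 q7 1.38
shift shares [ 0.336  0.005 -0.029] twist shares 0.012 flip 0
```

Request:
step_arm(plan=[[0,0,-0.027,0.01,0],[0.15,0.01,-0.027,0.01,0],[0.3,0.01,-0.027,0.01,0],[0.3,0.01,-0.027,0.01,0],[0.3,0.01,-0.027,0.01,0],[0.3,0.01,-0.027,0.01,0]])

```text
clock: 7.08
position: [535.4, -83.5, 83.6]
tool_rot: [0.561, -0.432, 0.559, 0.431]
force: [-0.0, 0.8, -0.3]
finger_gap: 14.9
```

```bash
python3 go.py M 50 0 -1.4 0.4;python3 cap.py side 88 60
```

```text
clock 7.075 pos [535.4 -83.5  83.6] zhead 75.2 tilt [ 0.003 -0.    -1.   ] F [-0.   0.8 -0.3] gap 14.9 q7 1.38
shift shares [0.168 0.008 0.002] twist shares -0.001 flip 0
side 20 [293.8 208.9] 88.0 local [58.6 29.3]
side 20 [293.8 208.9] 60.0 local [57.1 55.5]
side 28 [293.8 213.9] 88.0 local [60.6  6.5]
side 28 [293.8 213.9] 60.0 local [59.2 32.1]
```

Request:
step_arm(plan=[[0.06,0.008,0.002,0,0],[0.12,0.008,0.002,0,0],[0.165,0.008,0.002,0,0],[0.165,0.008,0.002,0,0],[0.165,0.008,0.002,0,0],[0.165,0.008,0.002,0,0]])

```text
clock: 7.88
position: [532.8, -82.5, 49.1]
tool_rot: [0.56, -0.432, 0.56, 0.432]
force: [0.0, 0.4, -1.0]
finger_gap: 14.8
```

```bash
python3 go.py M 49 0 -1.4 0.4;python3 cap.py side 60
```

```text
clock 7.875 pos [532.8 -82.5  49.1] zhead 75.2 tilt [-0.  0. -1.] F [ 0.   0.4 -1. ] gap 14.8 q7 1.37
shift shares [ 0.    -0.006  0.   ] twist shares -0.0 flip 0
side 19 [294. 209.] 60.0 local [57.7 55.1]
side 23 [292.7 221. ] 60.0 local [58.7 -0.6]
```

Request:
step_arm(plan=[[0.008,-0.005,0,0,0],[0.008,-0.005,0,0,0],[0.008,-0.005,0,0,0.2],[0.008,-0.005,0,0,0.36],[0.008,-0.005,0,0,0.36],[0.008,-0.005,0,0,0.36]])

```text
clock: 8.68
position: [533.9, -82.7, 47.6]
tool_rot: [0.56, -0.432, 0.56, 0.432]
force: [-0.5, 0.6, -0.4]
finger_gap: 31.0
```

Request:
step_arm(plan=[[-0.1,0,0,0,0.36],[-0.3,0,0,0,0.36],[-0.55,0,0,0,0.36],[-0.55,0,0,0,0.36]])

```text
clock: 9.18
position: [536.8, -83.1, 161.6]
tool_rot: [0.562, -0.434, 0.558, 0.429]
force: [0.1, 0.1, -0.1]
finger_gap: 30.6
```

```bash
python3 go.py B 150 1;python3 cap.py side 60
```

```text
clock 9.175 pos [536.8 -83.1 161.6] zhead 75.2 tilt [ 0.009 -0.001 -1.   ] F [ 0.1  0.1 -0.1] gap 30.6 q7 1.39
shift shares [0.051 0.93  1.473] twist shares 1.064 flip 1
side 19 [294. 209.] 60.0 local [57.7 55.1]
side 21 [293. 221.] 60.0 local [59.6 -0.7]
```

Request:
step_arm(plan=[[0,0.16,0.25,0.25,0.5],[0,0.32,0.5,0.5,0.5],[0,0.48,0.75,0.75,0.6],[0,0.6,0.95,1,0.6],[0,0.6,0.95,1,0.6],[0,0.6,0.95,1,0.6]])

```text
clock: 9.98
position: [465.6, 130.8, 156.6]
tool_rot: [0.652, -0.272, 0.654, 0.272]
force: [-0.0, -1.1, 0.5]
finger_gap: 51.4
```

```bash
python3 go.py B 150 1
python3 - <<'E'
from h import *
from m import tubes
tubes("top",read_camera("top"),dict(B=(166,190,216,240)))
E
```

```text
clock 9.975 pos [465.6 130.8 156.6] zhead 45.3 tilt [-0.002 -0.002 -1.   ] F [-0.  -1.1  0.5] gap 51.4 q7 0.54
shift shares [0.032 0.536 0.303] twist shares 0.066 flip 1
top B ends [358.9 286.7] [513.2 286. ] mid [436.1 286.3] len 154.2 wid 83.3 ang -0.25
```

Request:
step_arm(plan=[[0,0.25,0.15,0.06,0.6],[0,0.53,0.3,0.06,0.6],[0.25,0.53,0.3,0.06,0.6],[0.4,0.53,0.3,0.06,0.6],[0.4,0.53,0.3,0.06,0.6],[0.4,0.53,0.3,0.06,0.6],[0.4,0.53,0.3,0.06,0.6]])

```text
clock: 10.9
position: [434.5, 248.7, 79.0]
tool_rot: [0.658, -0.261, 0.656, 0.261]
force: [-0.2, 0.2, 0.4]
finger_gap: 51.2
```

```bash
python3 go.py B 3 1
```

```text
clock 10.9 pos [434.5 248.7  79. ] zhead 43.4 tilt [ 0.003  0.001 -1.   ] F [-0.2  0.2  0.4] gap 51.2 q7 0.29
shift shares [ 0.38   0.01  -0.008] twist shares 0.002 flip 1
```

Request:
step_arm(plan=[[0.15,0.01,-0.007,0,0.6],[0.25,0.01,-0.007,0,0.6],[0.32,0.01,-0.007,0,0.6],[0.34,0.01,-0.007,0,0.6],[0.34,0.01,-0.007,0,0.6],[0.34,0.01,-0.007,0,0.6]])

```text
clock: 11.65
position: [431.3, 249.6, 10.4]
tool_rot: [0.657, -0.262, 0.656, 0.262]
force: [0.8, 0.0, -0.2]
finger_gap: 50.8
```

```bash
python3 go.py B 3 1
```

```text
clock 11.65 pos [431.3 249.6  10.4] zhead 43.4 tilt [ 0.001  0.001 -1.   ] F [ 0.8  0.  -0.2] gap 50.8 q7 0.3
shift shares [ 0.037 -0.004  0.002] twist shares 0.005 flip 1
```

Request:
step_arm(plan=[[0.036,-0.003,0.002,0,0.6],[0.036,-0.003,0.002,0,0.6],[0.036,-0.003,0.002,0,0],[0.036,-0.003,0.002,0,0],[0.036,-0.003,0.002,0,0],[0.036,-0.003,0.002,0,0],[0.036,-0.003,0.002,0,0]], squeeze=40)

```text
clock: 12.52
position: [431.7, 249.3, 2.7]
tool_rot: [0.657, -0.262, 0.657, 0.262]
force: [-0.9, -0.7, 2.7]
finger_gap: 15.0
```

Request:
step_arm(plan=[[-0.1,0,0,0,0],[-0.3,0,0,0,0],[-0.5,0,0,0,0],[-0.7,0,0,0,0],[-0.7,0,0,0,0],[-0.7,0,0,0,0]])

```text
clock: 13.28
position: [430.7, 248.8, 141.9]
tool_rot: [0.656, -0.262, 0.657, 0.262]
force: [0.8, -0.3, 0.1]
finger_gap: 15.0
```

```bash
python3 go.py E 143 1
```

```text
clock 13.275 pos [430.7 248.8 141.9] zhead 43.5 tilt [-0.002 -0.001 -1.   ] F [ 0.8 -0.3  0.1] gap 15.0 q7 0.28
shift shares [-0.005 -1.71  -0.995] twist shares 4.94 flip 1
```

Request:
step_arm(plan=[[0,-0.25,-0.14,0.33,0],[0,-0.5,-0.29,0.66,0],[0,-0.75,-0.43,1,0],[0,-0.86,-0.5,1,0]])

```text
clock: 13.78
position: [476.6, 51.3, 141.0]
tool_rot: [0.701, -0.081, 0.704, 0.08]
force: [-0.4, 0.3, 0.0]
finger_gap: 14.9
```

Request:
step_arm(plan=[[0,0,0,0.33,0],[0,0,0,0.66,0],[0,0,0,1,0],[0,0,0,1,0]])

```text
clock: 14.28
position: [476.1, 55.5, 141.0]
tool_rot: [0.699, 0.1, 0.701, -0.102]
force: [0.2, -0.3, -0.5]
finger_gap: 15.1
```

Request:
step_arm(plan=[[0,0,0,0.33,0],[0,0,0,0.66,0],[0,0,0,1,0],[0,0,0,1,0]])

```text
clock: 14.78
position: [476.6, 55.5, 141.7]
tool_rot: [0.65, 0.277, 0.651, -0.279]
force: [-0.8, 0.1, -0.4]
finger_gap: 15.0
```

```bash
python3 go.py E 143 1
```

```text
clock 14.775 pos [476.6  55.5 141.7] zhead -46.3 tilt [-0.002 -0.001 -1.   ] F [-0.8  0.1 -0.4] gap 15.0 q7 -0.52
shift shares [-0.006 -0.501  0.848] twist shares 1.948 flip 1
```

Request:
step_arm(plan=[[0,0,0,0.33,0],[0,0,0,0.66,0],[0,0,0,1,0],[0,0,0,1,0]])

```text
clock: 15.28
position: [476.8, 55.5, 142.0]
tool_rot: [0.556, 0.436, 0.557, -0.437]
force: [0.7, 0.0, -0.3]
finger_gap: 14.8
```

Request:
step_arm(plan=[[0,0,0,0.33,0],[0,0,0,0.66,0],[0,0,0,0.94,0],[0,0,0,0.94,0],[0,0,0,0.94,0]])

```text
clock: 15.9
position: [477.1, 55.4, 142.4]
tool_rot: [-0.433, -0.559, -0.433, 0.559]
force: [-0.5, -0.3, 0.3]
finger_gap: 15.0
```

```bash
python3 go.py E 143 1
```

```text
clock 15.9 pos [477.1  55.4 142.4] zhead -104.5 tilt [-0.  0. -1.] F [-0.5 -0.3  0.3] gap 15.0 q7 -1.29
shift shares [-0.003  0.455  0.873] twist shares 0.008 flip 1
```

Request:
step_arm(plan=[[0,0.13,0.25,0,0],[0,0.26,0.5,0.008,0],[0,0.38,0.73,0.008,0],[0,0.455,0.87,0.008,0],[0,0.455,0.87,0.008,0],[0,0.455,0.87,0.008,0],[0,0.455,0.87,0.008,0]])

```text
clock: 16.77
position: [520.8, -134.1, 142.2]
tool_rot: [0.431, 0.56, 0.432, -0.56]
force: [0.6, -0.1, 0.6]
finger_gap: 15.0
```

```bash
python3 go.py E 85 1;python3 cap.py side 154 60
python3 - <<'E'
from h import *
b=read_camera("side"); a=read_camera("top")
cv2.imwrite("pics/b1.png",np.hstack([cv2.resize(b[170:270,230:330],(400,400)),cv2.resize(a[130:230,250:350],(400,400))])[:,:,::-1])
E
```

```text
clock 16.775 pos [ 520.8 -134.1  142.2] zhead -104.8 tilt [-0.001  0.001 -1.   ] F [ 0.6 -0.1  0.6] gap 15.0 q7 -0.99
shift shares [0.286 0.006 0.01 ] twist shares -0.002 flip 1
side 19 [293.9 208.8] 154.0 local [ 62.3 -32.1]
side 19 [293.9 208.8] 60.0 local [57.4 55.8]
side 32 [292.5 213.5] 154.0 local [ 59.6 -52.9]
side 32 [292.5 213.5] 60.0 local [54.6 33.4]
side 25 [292.8 220.7] 154.0 local [ 63.4 -83.1]
side 25 [292.8 220.7] 60.0 local [58.6  0.6]
```

View pics/b1.png

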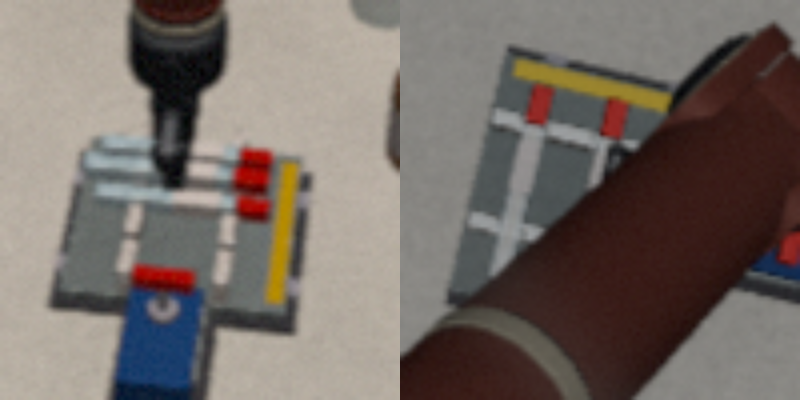

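Tube A is seated in the middle slot with its cap next to tube_done's cap. Tube B is held over the end slot with its cap towards the strip. I'll lower it.

Request:
step_arm(plan=[[0.1,0,0.01,0,0],[0.2,0,0.01,0,0],[0.29,0,0.01,0,0],[0.29,0,0.01,0,0],[0.29,0,0.01,0,0],[0.29,0,0.01,0,0]])

```text
clock: 17.68
position: [520.9, -138.2, 85.3]
tool_rot: [0.431, 0.561, 0.43, -0.561]
force: [-0.1, 0.4, -0.3]
finger_gap: 14.9
```

```bash
python3 go.py E 49 1;python3 cap.py side 96
```

```text
clock 17.675 pos [ 520.9 -138.2   85.3] zhead -105.0 tilt [ 0.001 -0.001 -1.   ] F [-0.1  0.4 -0.3] gap 14.9 q7 -0.91
shift shares [ 0.181 -0.    -0.01 ] twist shares -0.008 flip 1
side 19 [294. 209.] 96.0 local [59.5 21.5]
side 21 [293. 221.] 96.0 local [ 61.4 -32.7]
side 30 [292.3 226.4] 96.0 local [ 61.3 -56.6]
```

Request:
step_arm(plan=[[0.06,0,-0.008,-0.005,0],[0.12,0,-0.008,-0.005,0],[0.17,0,-0.008,-0.005,0],[0.17,0,-0.008,-0.005,0],[0.17,0,-0.008,-0.005,0],[0.17,0,-0.008,-0.005,0]])

```text
clock: 18.48
position: [520.8, -136.4, 50.6]
tool_rot: [-0.431, -0.56, -0.431, 0.56]
force: [0.2, 0.5, 0.9]
finger_gap: 15.3
```

```bash
python3 go.py E 48 1;python3 cap.py side 60
```

```text
clock 18.475 pos [ 520.8 -136.4   50.6] zhead -104.9 tilt [ 0. -0. -1.] F [0.2 0.5 0.9] gap 15.3 q7 -0.87
shift shares [ 0.013  0.003 -0.001] twist shares -0.003 flip 1
side 19 [294. 209.] 60.0 local [57.7 55.1]
side 22 [292.8 221. ] 60.0 local [59. -1.]
side 25 [291.6 233.1] 60.0 local [ 60.1 -54.5]
```

Request:
step_arm(plan=[[0.014,0,0,0,0],[0.014,0,0,0,0],[0.014,0,0,0,0.2],[0.014,0,0,0,0.36],[0.014,0,0,0,0.36],[0.014,0,0,0,0.36]])

```text
clock: 19.27
position: [520.7, -136.3, 47.6]
tool_rot: [-0.431, -0.56, -0.431, 0.561]
force: [0.3, 1.1, 0.1]
finger_gap: 30.9
```

Request:
step_arm(plan=[[-0.1,0,0,0,0.36],[-0.3,0,0,0,0.36],[-0.55,0,0,0,0.4],[-0.55,0,0,0,0.4],[-0.55,0,0,0,0.4]])

```text
clock: 19.9
position: [520.3, -135.7, 157.2]
tool_rot: [-0.431, -0.56, -0.432, 0.56]
force: [0.8, 0.1, -0.2]
finger_gap: 34.1
```

```bash
python3 go.py P 150 1;python3 cap.py side 60
```

```text
clock 19.9 pos [ 520.3 -135.7  157.2] zhead -104.8 tilt [-0.001  0.001 -1.   ] F [ 0.8  0.1 -0.2] gap 34.1 q7 -1.0
shift shares [0.036 0.007 0.419] twist shares -0.003 flip 1
side 19 [294. 209.] 60.0 local [57.7 55.1]
side 22 [292.8 221. ] 60.0 local [59. -1.]
side 27 [291.8 233.4] 60.0 local [ 60.9 -56. ]
```

Request:
step_arm(plan=[[0,0,0.2,0,0.45],[0,0.007,0.42,0,0.45],[0,0.007,0.42,0,0.45],[0,0.007,0.42,0,0.45],[0,0.007,0.42,0,0.45],[0,0.007,0.42,0,0.45]])

```text
clock: 20.7
position: [500.9, -216.6, 157.3]
tool_rot: [-0.431, -0.56, -0.432, 0.56]
force: [0.9, 0.1, 0.8]
finger_gap: 38.4
```

```bash
python3 go.py P 98 1
python3 - <<'E'
from h import *
b=read_camera("side"); a=read_camera("top")
cv2.imwrite("pics/p1.png",np.hstack([cv2.resize(b[190:290,230:330],(400,400)),cv2.resize(a[130:230,275:375],(400,400))])[:,:,::-1])
E
```

```text
clock 20.7 pos [ 500.9 -216.6  157.3] zhead -104.7 tilt [-0.001  0.001 -1.   ] F [0.9 0.1 0.8] gap 38.4 q7 -0.86
shift shares [ 0.297 -0.003  0.003] twist shares 0.001 flip 1
```

View pics/p1.png

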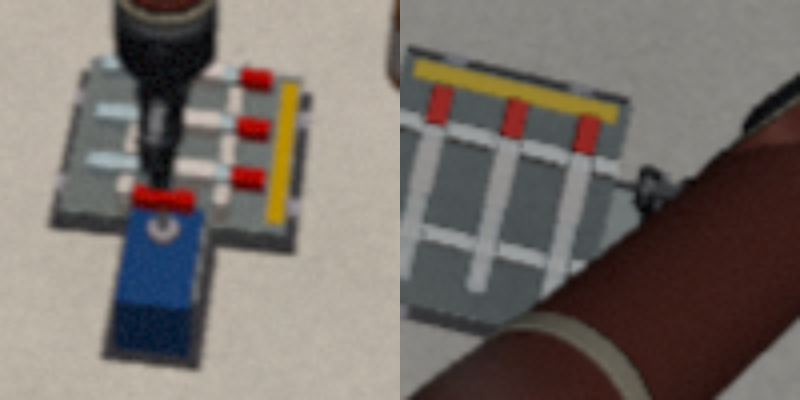

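All three tubes lie parallel in their slots with caps towards the strip: the caps in the right-hand crop are at (438,103), (514,117) and (587,133). The gripper is over the T-bar, so I'll lower it slowly.

Request:
step_arm(plan=[[0.08,0,0,0,0.45],[0.16,0,0,0,0.45],[0.22,0,0,0,0.45],[0.26,0,0,0,0.45],[0.27,0,0,0,0.45],[0.27,0,0,0,0.45],[0.27,0,0,0,0.45]])

```text
clock: 21.68
position: [500.9, -218.1, 104.2]
tool_rot: [0.431, 0.561, 0.431, -0.56]
force: [0.3, 0.0, -0.1]
finger_gap: 38.7
```

```bash
python3 go.py P 98 1
```

```text
clock 21.675 pos [ 500.9 -218.1  104.2] zhead -104.9 tilt [ 0.001 -0.    -1.   ] F [ 0.3  0.  -0.1] gap 38.7 q7 -0.8
shift shares [ 0.031 -0.005 -0.004] twist shares -0.003 flip 1
```

Request:
step_arm(plan=[[0.031,-0.004,-0.004,0,0.45],[0.031,-0.004,-0.004,0,0.45],[0.031,-0.004,-0.004,0,0.1],[0.031,-0.004,-0.004,0,0],[0.031,-0.004,-0.004,0,0],[0.031,-0.004,-0.004,0,0],[0.031,-0.004,-0.004,0,0]], squeeze=50)

```text
clock: 22.55
position: [500.2, -216.2, 97.7]
tool_rot: [0.431, 0.561, 0.432, -0.56]
force: [-0.2, 4.1, 4.0]
finger_gap: 13.1
```

```bash
python3 go.py P 116 1
```

```text
clock 22.55 pos [ 500.2 -216.2   97.7] zhead -104.8 tilt [ 0.     0.001 -1.   ] F [-0.2  4.1  4. ] gap 13.1 q7 -0.79
shift shares [-0.092  0.001  0.004] twist shares -0.002 flip 1
```

Request:
step_arm(plan=[[0,0,0,0,0],[0,0,0,0,0],[-0.02,0,0,0,0],[-0.04,0,0,0,0],[-0.06,0,0,0,0],[-0.06,0,0,0,0],[-0.06,0,0,0,0]], squeeze=110)

```text
clock: 23.42
position: [500.2, -216.2, 109.1]
tool_rot: [0.431, 0.56, 0.432, -0.56]
force: [5.0, 2.9, -10.5]
finger_gap: 12.0
```

```bash
python3 go.py P 116 1
```

```text
clock 23.425 pos [ 500.2 -216.2  109.1] zhead -104.8 tilt [-0.     0.001 -1.   ] F [  5.    2.9 -10.5] gap 12.0 q7 -0.81
shift shares [-0.035  0.001  0.004] twist shares -0.002 flip 1
```

The downward pull of 10.5 N at 11.4 mm matches the spring, so nothing is slipping. I'll continue to the stop.

Request:
step_arm(plan=[[-0.015,0,0,0,0],[-0.03,0,0,0,0],[-0.03,0,0,0,0],[-0.03,0,0,0,0]])

```text
clock: 23.92
position: [500.2, -216.2, 115.0]
tool_rot: [0.431, 0.56, 0.432, -0.56]
force: [4.2, 2.5, -12.6]
finger_gap: 12.1
```

Request:
step_arm(plan=[[-0.005,0,0,0,0],[-0.01,0,0,0,0],[-0.01,0,0,0,0],[-0.01,0,0,0,0]])

```text
clock: 24.42
position: [500.2, -216.3, 116.0]
tool_rot: [-0.431, -0.56, -0.432, 0.561]
force: [6.4, 1.5, -18.6]
finger_gap: 12.0
```

At the stop: of the 2 mm commanded the arm moved 1 mm, and the force rose to 18.6 N. I'll make a final check by picture and hold.

Run:
```python
from go import *
from cap import caps
b=read_camera("side"); a=read_camera("top")
caps([60],b)
print([ (n,c.round(1)) for n,c,l in blobs(masks(b)["red"],5) if 250<c[0]<285])
for z in(117,135): print(z,proj("side",[500.2,-217,z+0.]).round(1))
cv2.imwrite("pics/f1.png",np.hstack([cv2.resize(b[130:290,220:380],(500,500)),cv2.resize(a[130:230,250:310],(300,500))])[:,:,::-1])
print(sensors.get_obs()['force'].round(1),sensors.get_obs()['position'].round(1))
```

```text
side 19 [294. 209.] 60 local [57.7 55.1]
side 22 [292.8 221. ] 60 local [59. -1.]
side 27 [291.8 233.4] 60 local [ 60.9 -56. ]
[(np.int32(12), array([275.8, 235.2]))]
117 [[270.4 239.7]]
135 [[270.4 236. ]]
[  5.5   1.3 -18.2] [ 500.1 -216.2  116. ]
```

View pics/f1.png

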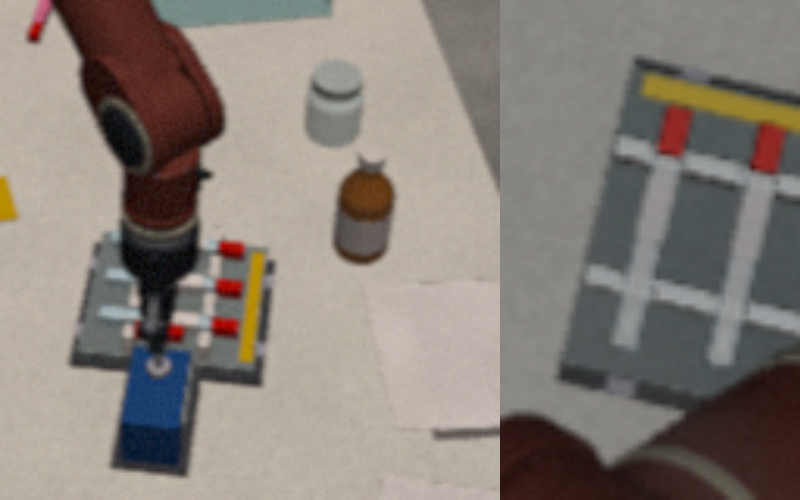

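The picture shows all three tubes in their slots with caps towards the strip. The T-bar is gripped and raised about 3 px, at row 235 against 238 when home, and the bottle and jar are standing where they were. Handing in.

```bash
python3 -c "
from plant import job; print(job.finish_job())"
```

```text
the job is handed in; nothing more can be done
None
```

I laid both loose tubes in the empty slots, the first in the middle and the second next to the blue bracket, with their caps towards the yellow strip. I then gripped the T-bar, pulled the index pin up to its stop and handed the job in still holding it, at about 24.5 s.

- **Tubes:** in the last side view the three caps sit about 58, 59 and 61 mm along the slots, where a centred tube would give 60 mm. Across the stage they are within about 1 mm of their slot centres.
- **Pin:** the grip rose 18.3 mm. The pull matched the spring on the way up (10.5 N at 11.4 mm), then jumped from 12.6 to about 18.5 N at the stop, with no sign of slipping.
- **Bystanders:** the loaded tube's cap did not shift measurably. The bottle and jar look unmoved. I did not check the brush at the end, but nothing went near it.
- **Disagreement:** assuming the yellow strip lies 88 mm along the stage put the stage origin about 3 mm off, lengthwise, from the combs, plate edge and T-bar. I went with those three, so "centred lengthwise" is good to about 3 mm.

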